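Line up the clay heads on the drying board

TASK

Set the four clay heads out to dry in order of height, one upright in the middle of each square bat on the drying board: the tallest on the bat next to the water pot, then ever smaller to the smallest at the far end. Do not tip any head over.

Things in the scene. Friction and masses are not known exactly. Their poses are not given: they have to be found in the camera images.
- head_a_mid (a point): the smallest of four loose heads of dry grey-beige clay, standing on its flat neck with a small topknot: 54 mm tall, 40 mm across at its widest, which is a round upright band 26 to 39 mm above its foot the hair, slightly darker (grip it there, any way round; the face below stays within that width). Foot about 30 mm across. The point is on its upright axis, half-way up (27 mm above the foot). z up, x the way the face looks. Starts on the table.
- head_b_mid (a point): the second smallest of four loose heads of dry grey-beige clay, standing on its flat neck with a small topknot: 68 mm tall, 46 mm across at its widest, which is a round upright band 33 to 49 mm above its foot the hair, slightly darker (grip it there, any way round; the face below stays within that width). Foot about 34 mm across. The point is on its upright axis, half-way up (34 mm above the foot). z up, x the way the face looks. Starts on the table.
- head_c_mid (a point): the second tallest of four loose heads of dry grey-beige clay, standing on its flat neck with a small topknot: 82 mm tall, 52 mm across at its widest, which is a round upright band 39 to 59 mm above its foot the hair, slightly darker (grip it there, any way round; the face below stays within that width). Foot about 38 mm across. The point is on its upright axis, half-way up (41 mm above the foot). z up, x the way the face looks. Starts on the table.
- head_d_mid (a point): the tallest of four loose heads of dry grey-beige clay, standing on its flat neck with a small topknot: 96 mm tall, 58 mm across at its widest, which is a round upright band 46 to 69 mm above its foot the hair, slightly darker (grip it there, any way round; the face below stays within that width). Foot about 43 mm across. The point is on its upright axis, half-way up (48 mm above the foot). z up, x the way the face looks. Starts on the table.
- bat1: one of four alike square plywood bats, 72 x 72 x 6 mm, fixed in a row about 100 mm apart on a dark drying board (120 x 610 mm, 18 mm thick). Origin at the centre of its underside, so its top is 6 mm above the origin and 24 mm above the table; the row runs along its own y axis. The numbers of the bats do not follow the row.
- bat2: one of four alike square plywood bats, 72 x 72 x 6 mm, fixed in a row about 100 mm apart on a dark drying board (120 x 610 mm, 18 mm thick). Origin at the centre of its underside, so its top is 6 mm above the origin and 24 mm above the table; the row runs along its own y axis. The numbers of the bats do not follow the row.
- bat3: one of four alike square plywood bats, 72 x 72 x 6 mm, fixed in a row about 100 mm apart on a dark drying board (120 x 610 mm, 18 mm thick). Origin at the centre of its underside, so its top is 6 mm above the origin and 24 mm above the table; the row runs along its own y axis. The numbers of the bats do not follow the row.
- bat4: one of four alike square plywood bats, 72 x 72 x 6 mm, fixed in a row about 100 mm apart on a dark drying board (120 x 610 mm, 18 mm thick). Origin at the centre of its underside, so its top is 6 mm above the origin and 24 mm above the table; the row runs along its own y axis. The numbers of the bats do not follow the row.
- water_pot: open round steel water pot without handles, 70 mm across, 55 mm tall, fixed on the drying board at one end of the row (a square white plaster mould, 70 mm wide and 32 mm tall, is at the other), about 100 mm beyond the nearest bat. Origin at the centre of its underside.
Mind the look-alikes: they are no part of the job. What is shaped like the part that bears head_b_mid but green or yellow is not meant.

How it is judged (in metres and radians):
At the end, for the whole second after the job is handed in: Each head stands upright (within 0.12 rad) and at rest on a bat of its own, its axis within 15 mm of the bat's centre, tallest to smallest counting from the bat next to the water pot (100, 200, 300 and 400 mm from the pot, each within 35 mm) ((horizontal distance between head_d_mid and bat1 below 0.015 m or horizontal distance between head_d_mid and bat2 below 0.015 m or horizontal distance between head_d_mid and bat3 below 0.015 m or horizontal distance between head_d_mid and bat4 below 0.015 m) and horizontal distance between head_d_mid and water_pot between 0.065 and 0.135 m and height (world z) of head_d_mid between 0.066 and 0.078 m and angle between each of head_d_mid, head_c_mid, head_b_mid, head_a_mid's own z axis and vertical below 0.12 rad and linear speed of each of head_d, head_c, head_b, head_a below 0.02 m/s and (horizontal distance between head_c_mid and bat1 below 0.015 m or horizontal distance between head_c_mid and bat2 below 0.015 m or horizontal distance between head_c_mid and bat3 below 0.015 m or horizontal distance between head_c_mid and bat4 below 0.015 m) and horizontal distance between head_c_mid and water_pot between 0.165 and 0.235 m and height (world z) of head_c_mid between 0.059 and 0.071 m and (horizontal distance between head_b_mid and bat1 below 0.015 m or horizontal distance between head_b_mid and bat2 below 0.015 m or horizontal distance between head_b_mid and bat3 below 0.015 m or horizontal distance between head_b_mid and bat4 below 0.015 m) and horizontal distance between head_b_mid and water_pot between 0.265 and 0.335 m and height (world z) of head_b_mid between 0.052 and 0.064 m and (horizontal distance between head_a_mid and bat1 below 0.015 m or horizontal distance between head_a_mid and bat2 below 0.015 m or horizontal distance between head_a_mid and bat3 below 0.015 m or horizontal distance between head_a_mid and bat4 below 0.015 m) and horizontal distance between head_a_mid and water_pot between 0.365 and 0.435 m and height (world z) of head_a_mid between 0.045 and 0.057 m); the robot touches nothing.
It fails at once if a clay head is tipped over (angle between head_d_mid's own z axis and vertical above 0.7 rad).
It fails at once if a clay head is tipped over (angle between head_c_mid's own z axis and vertical above 0.7 rad).
It fails at once if a clay head is tipped over (angle between head_b_mid's own z axis and vertical above 0.7 rad).
It fails at once if a clay head is tipped over (angle between head_a_mid's own z axis and vertical above 0.7 rad).
It also fails if it takes over 112 s, if anything falls off the work surface, if the arm or the gripper's body presses on something with over 40 N, if the wrist force passes 120 N, or if a joint passes its speed limit or range.

ROBOT

A 6-joint arm with a two-finger parallel gripper is mounted at the origin on the work surface. World frame = base frame: x ahead of the robot, y to its left, z up, the work surface at z = 0. Lengths are in mm, angles in rad, forces in N, time in s.
With the tool pointing down it reaches from about 275 to 1000 mm from the base axis. Payload 8.4 kg.
Tool frame: the origin (TCP) lies midway between the tips of the shut fingers; the grasp point (between the pads) lies 19 mm behind it; z points along the fingers, y is the line along which they close (so a half turn about z gives the same grasp; the last joint's range is limited). The gripper opens to 85 mm and grips with 20 to 120 N. Pads are 22 mm wide; open, the fingers measure 114 mm over their backs; the gripper's body (76 mm by 85 mm) begins 54 mm behind the grasp point. The pads swing forward as they close: fully open they stand 13 mm farther back than shut.
Start: joints at [1.152, 0.353, 1.633, -0, 1.155, -0.002], TCP at [253.022, 571.496, 231.281] pointing down, gripper open.
Joint ranges: [-2.63, 2.63], [-0.92, 2.1], [0.06, 2.66], [-1.3, 4.44], [0, 2.69], [-3.02, 3.02]. Speed limits (rad/s): [2.22, 2.22, 2.79, 3.14, 3.14, 3.14].

INTERFACE

Orientations are given as [roll, pitch, yaw] about the fixed x, y, z axes, in that order (R = Rz(yaw) Ry(pitch) Rx(roll)).
In Python, from rig import r gives the robot as it stands.
- The arm moves only by the tool servo_tool, never from a script. Its argument "deltas" is a list of rows, each an object of numbers: "x", "y", "z": the shift along the world's x, y, z in mm; "rx", "ry", "rz": the turn, a rotation vector about the world's x, y, z in rad; "gripper": the gripper's target within -1 to 1 (fully open at 1, half-way at 0, shut at -1). A call has 1 to 10 rows; each row is the pose to reach, as a shift and turn from the pose commanded when the call began; what a row does not reach only later rows make up. A row lasts 1/10 s, in which the tool goes at most 50 mm and 8.59 degrees, less where a joint would pass 70% of its speed; a pose out of reach is approached as far as the arm can. A call with a gripper value outside its range is refused whole. The fingers move at their own pace and stop on an object; "newtons" is the grip in N (left out, the last holds). Time passes only in rows, so rows that repeat a pose let the fingers close. It gives the time, the measured TCP pose, the force, the opening and the grip force at its end, in the units of the state.
- r.sense(): the state, without advancing time (a new reading comes with each control period).
- r.grab_frame(name): name is "side" or "top" or "wrist"; returns the picture (384x512x3 uint8, blue, green, red); there is no depth.
- r.camera_params(name): a dict with "mtx" (3x3 intrinsics, pixels), "eye" and "orientation" of the camera in the world. Camera axes: x right, y down, z forward; pixel columns grow to the right and rows downward; lengths in mm; the calibration is good to about 2 mm. A picture is of the moment at which its call begins: read the wrist's pose just before it. camera_params takes no time and is no camera call; for the wrist camera it gives the pose at the moment of the call.
- r.sign_off(): hands the job in; it is judged then, once.
Trained networks look in the newest picture that a camera, given by its name, has taken for a name from the list of things; names that differ only in an ending like _2 or _b are one class to them, and where a whole thing is asked for, a point or a joint stands for the part that bears it (a point fixed in the world has none). Each returns a list of dicts, best first, with "conf" (0 to 1); they miss things now and then, are a little off and sometimes report something else, mostly with a low value. They report only what shows in the picture. A call takes as long as a camera call. They do not tell look-alikes from the thing itself.
- r.recognise(name, camera): "box" ([left, top, width, height] in pixels, round what is visible of it).
The state is a dict: "clock": time; "qpos": joint angles; "qvel": joint speeds; "joint_efforts": joint torques, N m; "eef_pos": TCP position; "tcp_rot": TCP orientation; "contact_force": force on the tool from outside, world axes, zero at the start; "wrist_torque": the same for the moment, N m; "opening": opening from 0.0 (shut) to 1.0 (fully open); "grasp_force": force on a finger pad.
Only numpy, scipy, OpenCV 4.12 (cv2) and the standard library are available. Lean on these libraries where they do the work, as an engineer would, in place of code of your own. Each camera call takes 0.05 s, during which the arm holds its last target. There are 200 camera calls.

## Working session

There is one attempt and no reset: what is moved stays moved. The work goes in short steps, Python scripts to look and compute and a tool call to move; the robot and the scene stay as the last step left them, time stands still between calls to the robot, and variables do not carry over. Pictures are saved under pics/ and viewed, at most 14 in all, crops included, and the job is handed in when it is done.

Besides the shell and the picture viewer there is one more tool, called as name(argument=value, ...), one argument or row to a line, values as JSON. servo_tool: Moves the arm, as the interface text tells. Its arguments: {"type":"object","properties":{"deltas":{"type":"array","items":{"type":"object","properties":{"x":{"type":"number"},"y":{"type":"number"},"z":{"type":"number"},"rx":{"type":"number"},"ry":{"type":"number"},"rz":{"type":"number"},"gripper":{"type":"number"}}}},"newtons":{"type":"number"}},"required":["deltas"]}

```bash
mkdir -p pics
python3 - <<'E'
from rig import r
import cv2,numpy as np
for n in("top","side"):
    f=r.grab_frame(n); cv2.imwrite(f"pics/{n}0.png",f)
    c=r.camera_params(n); print(n,np.round(c["mtx"],1).tolist(),np.round(c["eye"],1),np.round(c["orientation"],3))
    for t in("head_a_mid","bat1","water_pot"):
        print(t,[(np.round(d["box"],1).tolist(),round(d["conf"],2)) for d in r.recognise(t,n)])
print(r.sense())
E
```

```text
top [[362.0, 0.0, 251.4], [0.0, 362.0, 190.4], [0.0, 0.0, 1.0]] [415.3  18.8 895.9] [-3.047 -0.027 -1.545]
head_a_mid [([136.9, 201.3, 23.8, 13.7], 0.65)]
bat1 [([256.7, 119.7, 37.4, 30.8], 0.77), ([177.8, 100.3, 35.8, 34.0], 0.77), ([297.9, 125.9, 33.1, 35.0], 0.62), ([220.9, 111.9, 37.1, 32.1], 0.58)]
water_pot [([137.1, 87.3, 36.7, 39.6], 0.72)]
side [[405.3, 0.0, 255.7], [0.0, 405.3, 195.9], [0.0, 0.0, 1.0]] [403.4 627.  724.4] [-2.367 -0.019 -2.967]
head_a_mid [([247.6, 292.7, 20.6, 26.9], 0.82)]
bat1 [([187.3, 170.3, 38.0, 30.1], 0.91), ([144.1, 231.1, 46.2, 34.7], 0.89), ([168.7, 202.1, 38.8, 24.3], 0.62), ([204.8, 149.8, 33.3, 25.9], 0.6)]
water_pot [([118.2, 257.5, 40.8, 46.8], 0.56), ([271.3, 130.5, 21.0, 33.7], 0.22)]
{'clock': 0.4, 'qpos': array([ 1.15159914e+00,  3.53110057e-01,  1.63352444e+00,  1.93168344e-05,
        1.15522951e+00, -2.40127301e-03]), 'qvel': array([-0.00079629, -0.00092018, -0.00178749, -0.00034709,  0.00063239,
       -0.00112751]), 'joint_efforts': array([ 8.82584281e-04, -6.04557180e+01, -3.42005968e+01,  9.33013393e-05,
        3.83820967e-03, -9.73481136e-07]), 'eef_pos': array([252.97949182, 571.4151888 , 231.1588616 ]), 'tcp_rot': array([-3.14132134e+00, -1.83221621e-05,  2.72478893e+00]), 'contact_force': array([0.30489544, 0.06159474, 0.82817293]), 'wrist_torque': array([ 0.01024522, -0.0066869 , -0.01655031]), 'grasp_force': 0.0, 'opening': 0.9987665225096987}
```

View pics/top0.png

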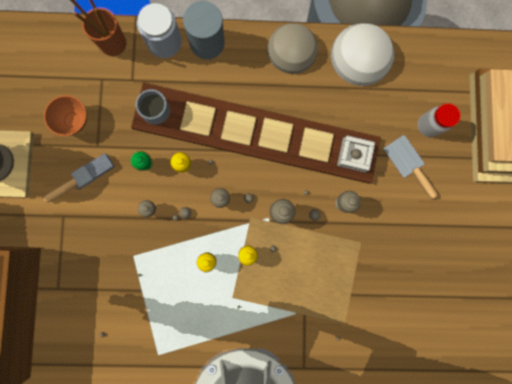

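View pics/side0.png

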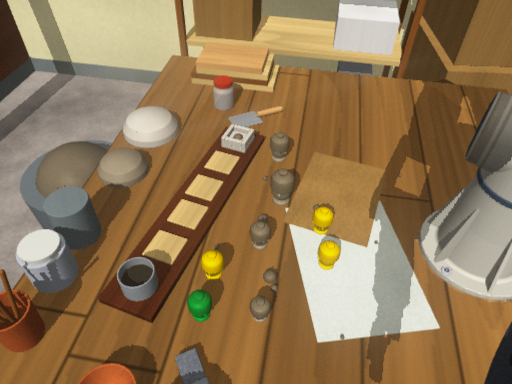

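Top view: pot (152,106), bats at (198,118), (237,127), (276,135), (317,144), and grey heads near (147,208), (220,197), (282,210), (348,201). The rest are crumbs or coloured look-alikes. I'll enlarge the head area.

```bash
cat > h.py <<'E'
import numpy as np
from scipy.spatial.transform import Rotation as R
def ray(c,u,v):
    return R.from_euler('xyz',c["orientation"]).apply(np.linalg.inv(c["mtx"])@[u,v,1])
def at(c,u,v,z):
    d=ray(c,u,v); e=np.array(c["eye"]); return e+d*(z-e[2])/d[2]
def proj(c,p):
    q=c["mtx"]@R.from_euler('xyz',c["orientation"]).inv().apply(np.array(p)-c["eye"]); return q[:2]/q[2]
E
python3 - <<'E'
import cv2,numpy as np
a=cv2.imread("pics/top0.png")[180:230,130:370]; b=cv2.imread("pics/side0.png")[125:325,235:315]
A=cv2.resize(a,None,fx=3.3,fy=3.3,interpolation=2); B=cv2.resize(b,None,fx=3,fy=3,interpolation=2); B=cv2.rotate(B,cv2.ROTATE_90_CLOCKWISE)
o=np.zeros((A.shape[0]+B.shape[0],800,3),np.uint8); o[:A.shape[0],:A.shape[1]]=A; o[A.shape[0]:,:B.shape[1]]=B
cv2.imwrite("pics/c1.png",o); print(A.shape,B.shape)
from rig import r; from h import *
c=r.camera_params("top")
for n,u,v,z in [("pot",155.5,107,0+18),("b",195.7,117.3,24),("b",239.4,128,24),("b",275.4,135.1,24),("b",314.5,143.4,24),("hA",147,208,33),("h",220,197,40),("h",282,210,50),("h",348,201,50)]:
    print(n,np.round(at(c,u,v,z)))
E
```

```text
(165, 792, 3) (240, 600, 3)
pot [700. 240.  18.]
b [675. 139.  24.]
b [652.  31.  24.]
b [637. -58.  24.]
b [ 619. -155.   24.]
hA [449. 244.  33.]
h [480.  72.  40.]
h [452. -75.  50.]
h [ 478. -230.   50.]
```

View pics/c1.png

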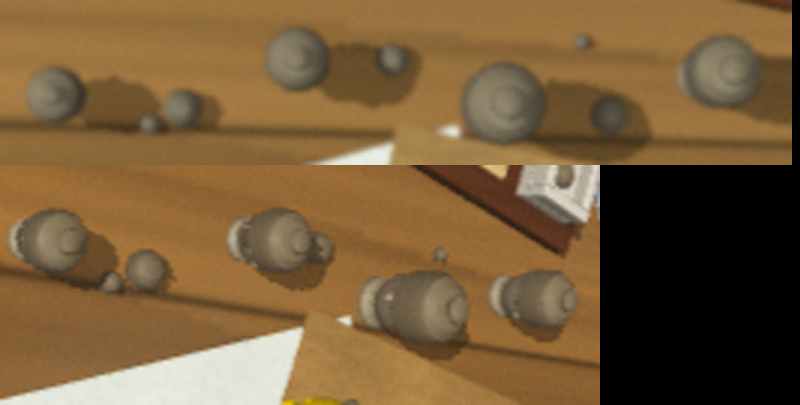

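Largest to smallest by apparent width: (282,211) is d, (348,202) is c, (220,197) is b, and (147,209) is a. Next I'll triangulate using both views.

Run:
```python
from rig import r; from h import *
import cv2
from scipy.optimize import least_squares
ct,cs=r.camera_params("top"),r.camera_params("side")
T=cv2.imread("pics/top0.png");S=cv2.imread("pics/side0.png")
# bats: pale yellow inside the dark board
def blobs(im,boxes):
    h=cv2.cvtColor(im,cv2.COLOR_BGR2HSV); out=[]
    for x,y,w,hh in boxes:
        x0,y0,x1,y1=int(x-6),int(y-6),int(x+w+6),int(y+hh+6)
        m=(h[y0:y1,x0:x1,2]>150).astype(np.uint8)
        n,l,s,ce=cv2.connectedComponentsWithStats(m); k=1+np.argmax(s[1:,4])
        out.append((ce[k]+[x0,y0],s[k,4]))
    return out
tb=[[177.8,100.3,35.8,34],[220.9,111.9,37.1,32.1],[256.7,119.7,37.4,30.8],[297.9,125.9,33.1,35]]
sb=[[144.1,231.1,46.2,34.7],[168.7,202.1,38.8,24.3],[187.3,170.3,38,30.1],[204.8,149.8,33.3,25.9]]
for (p,a),(q,b) in zip(blobs(T,tb),blobs(S,sb)):
    print("bat top",np.round(at(ct,*p,24)[:2],1),a,"side",np.round(at(cs,*q,24)[:2],1),b)
# heads: band silhouettes by low saturation in top view
h=cv2.cvtColor(T,cv2.COLOR_BGR2HSV)
m=(h[...,1]<95).astype(np.uint8); m=cv2.morphologyEx(m,cv2.MORPH_OPEN,np.ones((5,5),np.uint8))
n,l,s,ce=cv2.connectedComponentsWithStats(m)
for nm,u,v,z in [("a",147,209,32.5),("b",220,197,41),("d",282,211,57.5),("c",348,202,49)]:
    k=l[v,u]
    if not k: print(nm,"none",h[v,u]);continue
    ys,xs=np.where(l==k);(cx,cy),rad=cv2.minEnclosingCircle(np.c_[xs,ys].astype(np.float32))
    p=at(ct,cx,cy,z); print(nm,s[k],np.round([cx,cy,rad],1),np.round(p[:2],1),"foot in side",np.round(proj(cs,[p[0],p[1],0])),"top in side",np.round(proj(cs,[p[0],p[1],z])))
```

```text
bat top [673.6 130.6] 729 side [673.8 130. ] 706
bat top [653.4  34.9] 853 side [654.3  37.2] 748
bat top [638.9 -57. ] 854 side [640.2 -55. ] 618
bat top [ 617.6 -157.8] 853 side [ 619.  -155.7] 514
a [139 201  16  15 198] [146.3 208.3   8.2] [448.6 245.5] foot in side [260. 316.] top in side [260. 307.]
b [211 189  18  18 259] [219.5 197.5   9.2] [478.3  72.9] foot in side [260. 244.] top in side [260. 232.]
d [271 200  23  23 446] [282.  211.3  12. ] [448.9 -73.8] foot in side [281. 199.] top in side [283. 182.]
c [336 192  24  20 389] [347.5 202.   12.2] [ 475.3 -229.3] foot in side [279. 158.] top in side [280. 144.]
```

servo_tool(
  deltas=[
    {"x": 196,"y": -645,"rz": -1.335,"gripper": 1},
    {"x": 196,"y": -645,"rz": -1.335},
    {"x": 196,"y": -645,"rz": -1.335},
    {"x": 196,"y": -645,"rz": -1.335},
    {"x": 196,"y": -645,"rz": -1.335},
    {"x": 196,"y": -645,"rz": -1.335},
    {"x": 196,"y": -645,"rz": -1.335},
    {"x": 196,"y": -645,"rz": -1.335},
    {"x": 196,"y": -645,"rz": -1.335},
    {"x": 196,"y": -645,"rz": -1.335},
  ],
)

```text
invalid input
```

servo_tool(
  deltas=[
    {"x": 196,"y": -645,"z": 0,"rx": 0,"ry": 0,"rz": -1.335,"gripper": 1},
    {"x": 196,"y": -645,"z": 0,"rx": 0,"ry": 0,"rz": -1.335,"gripper": 1},
    {"x": 196,"y": -645,"z": 0,"rx": 0,"ry": 0,"rz": -1.335,"gripper": 1},
    {"x": 196,"y": -645,"z": 0,"rx": 0,"ry": 0,"rz": -1.335,"gripper": 1},
    {"x": 196,"y": -645,"z": 0,"rx": 0,"ry": 0,"rz": -1.335,"gripper": 1},
    {"x": 196,"y": -645,"z": 0,"rx": 0,"ry": 0,"rz": -1.335,"gripper": 1},
    {"x": 196,"y": -645,"z": 0,"rx": 0,"ry": 0,"rz": -1.335,"gripper": 1},
    {"x": 196,"y": -645,"z": 0,"rx": 0,"ry": 0,"rz": -1.335,"gripper": 1},
    {"x": 196,"y": -645,"z": 0,"rx": 0,"ry": 0,"rz": -1.335,"gripper": 1},
    {"x": 196,"y": -645,"z": 0,"rx": 0,"ry": 0,"rz": -1.335,"gripper": 1},
  ],
)

```text
clock: 1.4
eef_pos: [398.7, 91.2, 231.7]
tcp_rot: [3.14, -0.001, 1.385]
contact_force: [1.3, 0.5, -0.9]
opening: 1.0
grasp_force: 0.0
```

servo_tool(
  deltas=[
    {"x": 50,"y": -165,"z": 0,"rx": 0,"ry": 0,"rz": 0,"gripper": 1},
    {"x": 50,"y": -165,"z": 0,"rx": 0,"ry": 0,"rz": 0,"gripper": 1},
    {"x": 50,"y": -165,"z": 0,"rx": 0,"ry": 0,"rz": 0,"gripper": 1},
    {"x": 50,"y": -165,"z": 0,"rx": 0,"ry": 0,"rz": 0,"gripper": 1},
    {"x": 50,"y": -165,"z": 0,"rx": 0,"ry": 0,"rz": 0,"gripper": 1},
    {"x": 50,"y": -165,"z": 0,"rx": 0,"ry": 0,"rz": 0,"gripper": 1},
  ],
)

```text
clock: 2.0
eef_pos: [448.1, -72.0, 231.2]
tcp_rot: [-3.141, -0.0, 1.388]
contact_force: [-0.2, 0.3, -0.8]
opening: 1.0
grasp_force: 0.0
```

Run:
```python
from rig import r; from h import *
import cv2
c=r.camera_params("wrist"); f=r.grab_frame("wrist"); s=r.sense()
print(s["eef_pos"],c["eye"],c["orientation"],c["mtx"])
for n,p in dict(d=(449,-74,57),b1=(674,135,24),b2=(654,35,24),b3=(639,-57,24),b4=(619,-157,24),c=(475,-232,49),b=(478,73,41)).items():
    q=proj(c,p); print(n,q.round()); cv2.drawMarker(f,tuple(int(x) for x in q),(255,0,255),0,12)
cv2.imwrite("pics/w1.png",f)
```

```text
[447.99815744 -71.4107814  231.16270695] [459.58328218  -7.56646529 374.85429576] [ 2.88147189e+00  2.19334046e-04 -1.83034946e-01] [[282.41425419   0.         253.77192285]
 [  0.         282.41425419 194.81672513]
 [  0.           0.           1.        ]]
d [255. 180.]
b1 [432. -59.]
b2 [416.  49.]
b3 [406. 133.]
b4 [394. 213.]
c [296. 291.]
b [257.  40.]
```

View pics/w1.png

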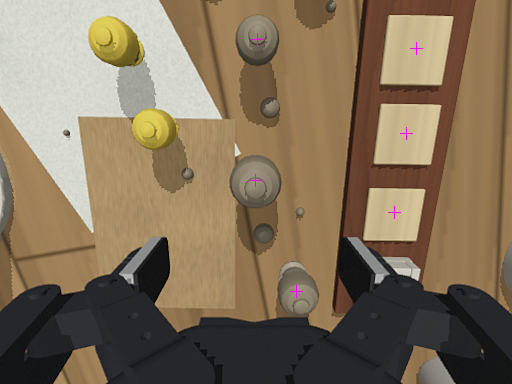

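Markers sit on all three visible bats and on the bands of d, b and c, so the estimates hold. Picking up d.

servo_tool(
  deltas=[
    {"x": 1,"y": -2.5,"z": -50,"rx": 0,"ry": 0,"rz": 0,"gripper": 1},
    {"x": 1,"y": -2.5,"z": -95,"rx": 0,"ry": 0,"rz": 0,"gripper": 1},
    {"x": 1,"y": -2.5,"z": -130,"rx": 0,"ry": 0,"rz": 0,"gripper": 1},
    {"x": 1,"y": -2.5,"z": -160,"rx": 0,"ry": 0,"rz": 0,"gripper": 1},
    {"x": 1,"y": -2.5,"z": -180,"rx": 0,"ry": 0,"rz": 0,"gripper": 1},
    {"x": 1,"y": -2.5,"z": -193,"rx": 0,"ry": 0,"rz": 0,"gripper": 1},
    {"x": 1,"y": -2.5,"z": -193,"rx": 0,"ry": 0,"rz": 0,"gripper": 1},
    {"x": 1,"y": -2.5,"z": -193,"rx": 0,"ry": 0,"rz": 0,"gripper": 1},
  ],
)

```text
clock: 2.85
eef_pos: [449.3, -73.5, 38.6]
tcp_rot: [-3.141, -0.0, 1.391]
contact_force: [-0.6, -0.0, -0.0]
opening: 0.999
grasp_force: 0.0
```

servo_tool(
  deltas=[
    {"x": 0,"y": 0,"z": 0,"rx": 0,"ry": 0,"rz": 0,"gripper": 0.2},
    {"x": 0,"y": 0,"z": 0,"rx": 0,"ry": 0,"rz": 0,"gripper": 0},
    {"x": 0,"y": 0,"z": 0,"rx": 0,"ry": 0,"rz": 0,"gripper": -0.2},
    {"x": 0,"y": 0,"z": 0,"rx": 0,"ry": 0,"rz": 0,"gripper": -0.5},
    {"x": 0,"y": 0,"z": 0,"rx": 0,"ry": 0,"rz": 0,"gripper": -1},
    {"x": 0,"y": 0,"z": 0,"rx": 0,"ry": 0,"rz": 0,"gripper": -1},
    {"x": 0,"y": 0,"z": 0,"rx": 0,"ry": 0,"rz": 0,"gripper": -1},
  ],
  newtons=40,
)

```text
clock: 3.55
eef_pos: [449.9, -74.4, 39.4]
tcp_rot: [3.14, -0.0, 1.39]
contact_force: [-2.4, 1.3, 10.2]
opening: 0.665
grasp_force: 40.4
```

servo_tool(
  deltas=[
    {"x": 0,"y": 0,"z": 15,"rx": 0,"ry": 0,"rz": 0,"gripper": -1},
    {"x": 0,"y": 0,"z": 40,"rx": 0,"ry": 0,"rz": 0,"gripper": -1},
    {"x": 0,"y": 0,"z": 80,"rx": 0,"ry": 0,"rz": 0,"gripper": -1},
    {"x": 20,"y": 20,"z": 110,"rx": 0,"ry": 0,"rz": 0,"gripper": -1},
    {"x": 50,"y": 45,"z": 120,"rx": 0,"ry": 0,"rz": 0,"gripper": -1},
    {"x": 80,"y": 75,"z": 120,"rx": 0,"ry": 0,"rz": 0,"gripper": -1},
    {"x": 110,"y": 103,"z": 120,"rx": 0,"ry": 0,"rz": 0,"gripper": -1},
    {"x": 140,"y": 130,"z": 120,"rx": 0,"ry": 0,"rz": 0,"gripper": -1},
    {"x": 170,"y": 158,"z": 120,"rx": 0,"ry": 0,"rz": 0,"gripper": -1},
    {"x": 195,"y": 180,"z": 120,"rx": 0,"ry": 0,"rz": 0,"gripper": -1},
  ],
)

```text
clock: 4.55
eef_pos: [645.5, 107.3, 158.5]
tcp_rot: [3.141, -0.0, 1.39]
contact_force: [-0.0, -0.4, -2.8]
opening: 0.665
grasp_force: 44.5
```

servo_tool(
  deltas=[
    {"x": 15,"y": 15,"z": 0,"rx": 0,"ry": 0,"rz": 0,"gripper": -1},
    {"x": 28,"y": 27,"z": 0,"rx": 0,"ry": 0,"rz": 0,"gripper": -1},
    {"x": 28,"y": 27,"z": 0,"rx": 0,"ry": 0,"rz": 0,"gripper": -1},
    {"x": 28,"y": 27,"z": 0,"rx": 0,"ry": 0,"rz": 0,"gripper": -1},
  ],
)

```text
clock: 4.95
eef_pos: [671.6, 132.4, 157.9]
tcp_rot: [-3.14, 0.001, 1.39]
contact_force: [-0.9, -0.2, -2.9]
opening: 0.664
grasp_force: 44.5
```

Run:
```python
from rig import r; from h import *
import cv2
c=r.camera_params("wrist"); f=r.grab_frame("wrist"); s=r.sense()
print(s["eef_pos"],s["opening"],s["grasp_force"],c["eye"])
for n,p in dict(b1=(673,133,24),b2=(654,36,24),pot=(698,236,73)).items():
    q=proj(c,p); print(n,q.round()); cv2.drawMarker(f,tuple(int(x) for x in q),(255,0,255),0,12)
cv2.imwrite("pics/w2.png",f)
```

```text
[671.40657601 132.01802788 158.00565517] 0.6688899753687715 44.49412587964616 [683.03998356 196.98677482 301.56180045]
b1 [256. 186.]
b2 [254. 273.]
pot [264.  62.]
```

View pics/w2.png

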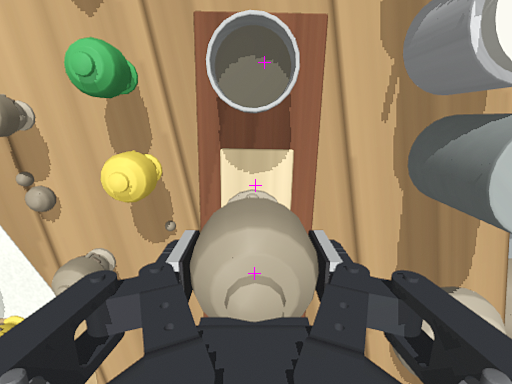

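Bat1's far edge is at row 150, columns 221–293, and the pot rim is centred at (253,61). d hangs straight in the grip.

Run:
```python
from rig import r; from h import *
c=r.camera_params("wrist")
a,b=at(c,220.5,149.5,24),at(c,293.5,150,24); m=(a+b)/2; d=np.array([-.186,-.983,0])
print(a,b,np.linalg.norm(a-b),"centre",m+36*d,"pot",at(c,253,61,73))
```

```text
[645.53926408 174.55683481  24.        ] [715.52905621 161.23269325  24.        ] 71.24678063138074 centre [673.83816014 132.50676403  24.        ] pot [689.64812783 237.99492077  73.        ]
```

servo_tool(
  deltas=[
    {"x": 2,"y": 0,"z": -35,"rx": 0,"ry": 0,"rz": 0,"gripper": -1},
    {"x": 2,"y": 0,"z": -65,"rx": 0,"ry": 0,"rz": 0,"gripper": -1},
    {"x": 2,"y": 0,"z": -80,"rx": 0,"ry": 0,"rz": 0,"gripper": -1},
    {"x": 2,"y": 0,"z": -87,"rx": 0,"ry": 0,"rz": 0,"gripper": -1},
    {"x": 2,"y": 0,"z": -91,"rx": 0,"ry": 0,"rz": 0,"gripper": -1},
    {"x": 2,"y": 0,"z": -93,"rx": 0,"ry": 0,"rz": 0,"gripper": -1},
    {"x": 2,"y": 0,"z": -93,"rx": 0,"ry": 0,"rz": 0,"gripper": -1},
    {"x": 2,"y": 0,"z": -93,"rx": 0,"ry": 0,"rz": 0,"gripper": -1},
  ],
)

```text
clock: 5.8
eef_pos: [675.1, 132.7, 66.3]
tcp_rot: [3.14, -0.001, 1.39]
contact_force: [0.1, 0.5, -3.1]
opening: 0.667
grasp_force: 44.4
```

servo_tool(
  deltas=[
    {"x": -1,"y": 0,"z": -1,"rx": 0,"ry": 0,"rz": 0,"gripper": -1},
    {"x": -1,"y": 0,"z": -2,"rx": 0,"ry": 0,"rz": 0,"gripper": -1},
    {"x": -1,"y": 0,"z": -2.5,"rx": 0,"ry": 0,"rz": 0,"gripper": -1},
    {"x": -1,"y": 0,"z": -2.5,"rx": 0,"ry": 0,"rz": 0,"gripper": -1},
  ],
)

```text
clock: 6.2
eef_pos: [673.5, 132.8, 63.6]
tcp_rot: [3.141, -0.0, 1.39]
contact_force: [-3.0, 0.2, 4.5]
opening: 0.665
grasp_force: 45.1
```

Foot contact (force z changed from -3 to +4.5). Releasing gently.

servo_tool(
  deltas=[
    {"x": 0,"y": 0,"z": 0,"rx": 0,"ry": 0,"rz": 0,"gripper": 0.4},
    {"x": 0,"y": 0,"z": 0,"rx": 0,"ry": 0,"rz": 0,"gripper": 0.6},
    {"x": 0,"y": 0,"z": 0,"rx": 0,"ry": 0,"rz": 0,"gripper": 0.8},
    {"x": 0,"y": 0,"z": 0,"rx": 0,"ry": 0,"rz": 0,"gripper": 1},
    {"x": 0,"y": 0,"z": 0,"rx": 0,"ry": 0,"rz": 0,"gripper": 1},
    {"x": 0,"y": 0,"z": 20,"rx": 0,"ry": 0,"rz": 0,"gripper": 1},
    {"x": 0,"y": 0,"z": 60,"rx": 0,"ry": 0,"rz": 0,"gripper": 1},
    {"x": 0,"y": 0,"z": 100,"rx": 0,"ry": 0,"rz": 0,"gripper": 1},
    {"x": 0,"y": 0,"z": 130,"rx": 0,"ry": 0,"rz": 0,"gripper": 1},
    {"x": 0,"y": 0,"z": 130,"rx": 0,"ry": 0,"rz": 0,"gripper": 1},
  ],
)

```text
clock: 7.2
eef_pos: [676.2, 133.1, 198.2]
tcp_rot: [3.134, -0.003, 1.39]
contact_force: [0.6, 0.2, 0.4]
opening: 1.002
grasp_force: 0.0
```

servo_tool(
  deltas=[
    {"x": -20,"y": -40,"z": 0,"rx": 0,"ry": 0,"rz": 0,"gripper": 1},
    {"x": -43,"y": -80,"z": 0,"rx": 0,"ry": 0,"rz": 0,"gripper": 1},
    {"x": -66,"y": -122,"z": 0,"rx": 0,"ry": 0,"rz": 0,"gripper": 1},
    {"x": -90,"y": -165,"z": 0,"rx": 0,"ry": 0,"rz": 0,"gripper": 1},
    {"x": -113,"y": -208,"z": 0,"rx": 0,"ry": 0,"rz": 0,"gripper": 1},
    {"x": -137,"y": -252,"z": 0,"rx": 0,"ry": 0,"rz": 0,"gripper": 1},
    {"x": -160,"y": -295,"z": 0,"rx": 0,"ry": 0,"rz": 0,"gripper": 1},
    {"x": -183,"y": -338,"z": 0,"rx": 0,"ry": 0,"rz": 0,"gripper": 1},
    {"x": -198,"y": -364,"z": -10,"rx": 0,"ry": 0,"rz": 0,"gripper": 1},
    {"x": -198,"y": -364,"z": -30,"rx": 0,"ry": 0,"rz": 0,"gripper": 1},
  ],
)

```text
clock: 8.2
eef_pos: [474.3, -234.7, 163.3]
tcp_rot: [3.14, 0.001, 1.386]
contact_force: [0.6, 0.7, -0.4]
opening: 0.999
grasp_force: 0.0
```

servo_tool(
  deltas=[
    {"x": 0,"y": 0,"z": 0,"rx": 0,"ry": 0,"rz": 0,"gripper": 1},
    {"x": 0,"y": 0,"z": 0,"rx": 0,"ry": 0,"rz": 0,"gripper": 1},
    {"x": 0,"y": 0,"z": 0,"rx": 0,"ry": 0,"rz": 0,"gripper": 1},
  ],
)

```text
clock: 8.5
eef_pos: [476.1, -231.0, 163.3]
tcp_rot: [3.141, 0.0, 1.391]
contact_force: [0.1, -0.2, 1.2]
opening: 1.001
grasp_force: 0.0
```

Run:
```python
from rig import r; from h import *
import cv2
c=r.camera_params("wrist"); f=r.grab_frame("wrist"); s=r.sense()
print(s["eef_pos"])
for n,p in dict(c=(475.5,-231.5,49),b4=(618,-157,24)).items():
    q=proj(c,p); print(n,q.round()); cv2.drawMarker(f,tuple(int(x) for x in q),(255,0,255),0,12)
cv2.imwrite("pics/w3.png",f)
```

```text
[ 476.17137604 -231.00570516  163.43759977]
c [254. 192.]
b4 [389.  83.]
```

View pics/w3.png

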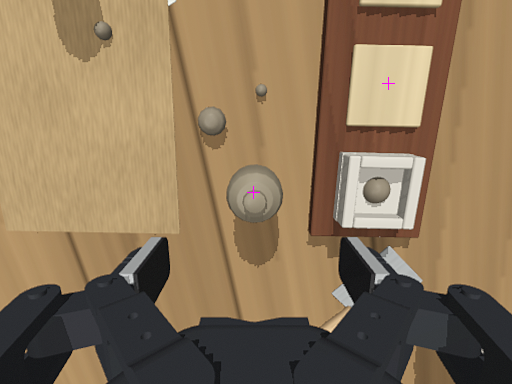

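c's outline is centred at (255,194), within 2 px of the marker. Picking it up.

servo_tool(
  deltas=[
    {"x": 0,"y": -0.5,"z": -45,"rx": 0,"ry": 0,"rz": 0,"gripper": 1},
    {"x": 0,"y": -0.5,"z": -85,"rx": 0,"ry": 0,"rz": 0,"gripper": 1},
    {"x": 0,"y": -0.5,"z": -115,"rx": 0,"ry": 0,"rz": 0,"gripper": 1},
    {"x": 0,"y": -0.5,"z": -133,"rx": 0,"ry": 0,"rz": 0,"gripper": 1},
    {"x": 0,"y": -0.5,"z": -133,"rx": 0,"ry": 0,"rz": 0,"gripper": 1},
    {"x": 0,"y": -0.5,"z": -133,"rx": 0,"ry": 0,"rz": 0,"gripper": 1},
  ],
)

```text
clock: 9.15
eef_pos: [476.1, -231.7, 30.4]
tcp_rot: [3.141, 0.0, 1.391]
contact_force: [-0.7, -0.0, 0.7]
opening: 1.003
grasp_force: 0.0
```

servo_tool(
  deltas=[
    {"x": 0,"y": 0,"z": 0,"rx": 0,"ry": 0,"rz": 0,"gripper": 0.2},
    {"x": 0,"y": 0,"z": 0,"rx": 0,"ry": 0,"rz": 0,"gripper": 0},
    {"x": 0,"y": 0,"z": 0,"rx": 0,"ry": 0,"rz": 0,"gripper": -0.2},
    {"x": 0,"y": 0,"z": 0,"rx": 0,"ry": 0,"rz": 0,"gripper": -0.5},
    {"x": 0,"y": 0,"z": 0,"rx": 0,"ry": 0,"rz": 0,"gripper": -1},
    {"x": 0,"y": 0,"z": 0,"rx": 0,"ry": 0,"rz": 0,"gripper": -1},
    {"x": 0,"y": 0,"z": 0,"rx": 0,"ry": 0,"rz": 0,"gripper": -1},
  ],
  newtons=40,
)

```text
clock: 9.85
eef_pos: [476.4, -232.3, 31.3]
tcp_rot: [3.139, 0.001, 1.39]
contact_force: [-0.2, 1.3, 8.7]
opening: 0.596
grasp_force: 40.1
```

servo_tool(
  deltas=[
    {"x": 0,"y": 0,"z": 15,"rx": 0,"ry": 0,"rz": 0,"gripper": -1},
    {"x": 0,"y": 0,"z": 40,"rx": 0,"ry": 0,"rz": 0,"gripper": -1},
    {"x": 0,"y": 0,"z": 80,"rx": 0,"ry": 0,"rz": 0,"gripper": -1},
    {"x": 15,"y": 22,"z": 110,"rx": 0,"ry": 0,"rz": 0,"gripper": -1},
    {"x": 38,"y": 57,"z": 115,"rx": 0,"ry": 0,"rz": 0,"gripper": -1},
    {"x": 62,"y": 93,"z": 115,"rx": 0,"ry": 0,"rz": 0,"gripper": -1},
    {"x": 86,"y": 129,"z": 115,"rx": 0,"ry": 0,"rz": 0,"gripper": -1},
    {"x": 110,"y": 165,"z": 115,"rx": 0,"ry": 0,"rz": 0,"gripper": -1},
    {"x": 134,"y": 201,"z": 115,"rx": 0,"ry": 0,"rz": 0,"gripper": -1},
    {"x": 155,"y": 233,"z": 115,"rx": 0,"ry": 0,"rz": 0,"gripper": -1},
  ],
)

```text
clock: 10.85
eef_pos: [631.4, 3.0, 145.4]
tcp_rot: [3.141, -0.0, 1.39]
contact_force: [0.6, -1.2, -1.9]
opening: 0.596
grasp_force: 42.3
```

servo_tool(
  deltas=[
    {"x": 15,"y": 23,"z": 0,"rx": 0,"ry": 0,"rz": 0,"gripper": -1},
    {"x": 22.5,"y": 35,"z": 0,"rx": 0,"ry": 0,"rz": 0,"gripper": -1},
    {"x": 22.5,"y": 35,"z": -20,"rx": 0,"ry": 0,"rz": 0,"gripper": -1},
    {"x": 22.5,"y": 35,"z": -50,"rx": 0,"ry": 0,"rz": 0,"gripper": -1},
    {"x": 22.5,"y": 35,"z": -75,"rx": 0,"ry": 0,"rz": 0,"gripper": -1},
    {"x": 22.5,"y": 35,"z": -85,"rx": 0,"ry": 0,"rz": 0,"gripper": -1},
    {"x": 22.5,"y": 35,"z": -85,"rx": 0,"ry": 0,"rz": 0,"gripper": -1},
    {"x": 22.5,"y": 35,"z": -85,"rx": 0,"ry": 0,"rz": 0,"gripper": -1},
  ],
)

```text
clock: 11.65
eef_pos: [653.4, 35.7, 60.8]
tcp_rot: [3.141, -0.0, 1.389]
contact_force: [0.4, -0.2, -1.6]
opening: 0.595
grasp_force: 42.2
```

Run:
```python
from rig import r; from h import *
import cv2
c=r.camera_params("wrist"); f=r.grab_frame("wrist"); s=r.sense()
print(s["eef_pos"])
for n,p in dict(b2=(654,36,24),d=(673.7,132,81.5),b1=(673.7,132,24)).items():
    q=proj(c,p); print(n,q.round()); cv2.drawMarker(f,tuple(int(x) for x in q),(255,0,255),0,12)
cv2.imwrite("pics/w4.png",f)
```

```text
[653.8209513   35.85628095  61.26135656]
b2 [255. 219.]
d [262.  33.]
b1 [259.  62.]
```

View pics/w4.png

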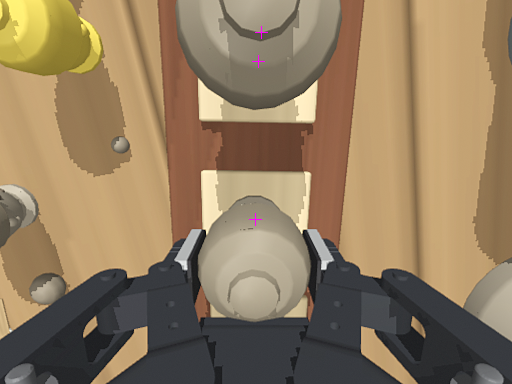

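Run:
```python
from rig import r; from h import *
c=r.camera_params("wrist")
a,b=at(c,202,171,24),at(c,310,171,24); m=(a+b)/2; d=np.array([-.186,-.983,0])
print(np.linalg.norm(a-b),"centre",m+36*d)
a,b=at(c,199,121,24),at(c,316,121,24); print("b1",(a+b)/2-36*d,np.linalg.norm(a-b))
```

```text
70.03770435189534 centre [654.16840425  33.01768239  24.        ]
b1 [674.08178857 134.49122685  24.        ] 72.53434612833321
```

servo_tool(
  deltas=[
    {"x": 0,"y": 0,"z": -4,"rx": 0,"ry": 0,"rz": 0,"gripper": -1},
    {"x": 0,"y": 0,"z": -6,"rx": 0,"ry": 0,"rz": 0,"gripper": -1},
    {"x": 0,"y": 0,"z": -7,"rx": 0,"ry": 0,"rz": 0,"gripper": -1},
    {"x": 0,"y": 0,"z": -7,"rx": 0,"ry": 0,"rz": 0,"gripper": -1},
  ],
)

```text
clock: 12.1
eef_pos: [653.8, 36.1, 55.3]
tcp_rot: [3.14, -0.0, 1.39]
contact_force: [-4.9, -0.7, 16.7]
opening: 0.599
grasp_force: 43.7
```

servo_tool(
  deltas=[
    {"x": 0,"y": 0,"z": 0.5,"rx": 0,"ry": 0,"rz": 0,"gripper": 0.3},
    {"x": 0,"y": 0,"z": 0.5,"rx": 0,"ry": 0,"rz": 0,"gripper": 0.5},
    {"x": 0,"y": 0,"z": 0.5,"rx": 0,"ry": 0,"rz": 0,"gripper": 0.8},
    {"x": 0,"y": 0,"z": 0.5,"rx": 0,"ry": 0,"rz": 0,"gripper": 1},
    {"x": 0,"y": 0,"z": 0.5,"rx": 0,"ry": 0,"rz": 0,"gripper": 1},
    {"x": 0,"y": 0,"z": 20,"rx": 0,"ry": 0,"rz": 0,"gripper": 1},
    {"x": 0,"y": 0,"z": 60,"rx": 0,"ry": 0,"rz": 0,"gripper": 1},
    {"x": 0,"y": 0,"z": 100,"rx": 0,"ry": 0,"rz": 0,"gripper": 1},
    {"x": -20,"y": 4,"z": 120,"rx": 0,"ry": 0,"rz": 0,"gripper": 1},
    {"x": -60,"y": 12,"z": 120,"rx": 0,"ry": 0,"rz": 0,"gripper": 1},
  ],
)

```text
clock: 13.1
eef_pos: [596.6, 48.1, 176.4]
tcp_rot: [3.134, -0.002, 1.389]
contact_force: [-0.9, 0.6, -0.0]
opening: 0.998
grasp_force: 0.0
```

servo_tool(
  deltas=[
    {"x": -45,"y": 10,"z": 0,"rx": 0,"ry": 0,"rz": 0,"gripper": 1},
    {"x": -85,"y": 20,"z": 0,"rx": 0,"ry": 0,"rz": 0,"gripper": 1},
    {"x": -115,"y": 24,"z": -10,"rx": 0,"ry": 0,"rz": 0,"gripper": 1},
    {"x": -115,"y": 24,"z": -20,"rx": 0,"ry": 0,"rz": 0,"gripper": 1},
    {"x": -115,"y": 24,"z": -20,"rx": 0,"ry": 0,"rz": 0,"gripper": 1},
    {"x": -115,"y": 24,"z": -20,"rx": 0,"ry": 0,"rz": 0,"gripper": 1},
  ],
)

```text
clock: 13.7
eef_pos: [479.1, 72.1, 153.0]
tcp_rot: [3.141, -0.0, 1.39]
contact_force: [0.9, -0.4, 0.7]
opening: 1.0
grasp_force: 0.0
```

Run:
```python
from rig import r; from h import *
import cv2
c=r.camera_params("wrist"); f=r.grab_frame("wrist"); s=r.sense()
print(s["eef_pos"])
for n,p in dict(b=(478.3,73,41),a=(448.6,245.5,32.5),c=(654,36,73)).items():
    q=proj(c,p); print(n,q.round()); cv2.drawMarker(f,tuple(int(x) for x in q),(255,0,255),0,12)
cv2.imwrite("pics/w5.png",f)
```

```text
[479.34080407  72.07200667 153.11018697]
b [253. 191.]
a [179.  -7.]
c [470. 206.]
```

View pics/w5.png

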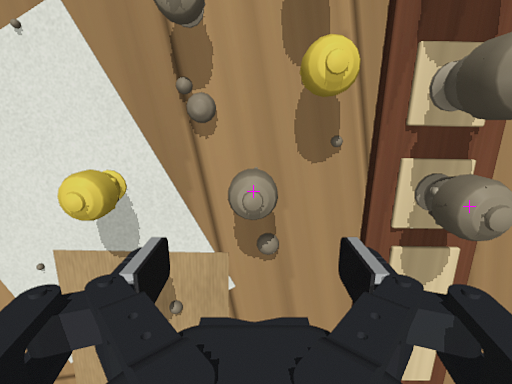

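b is centred at (253,193) as predicted, and c and d stand on their bats. Picking up b.

servo_tool(
  deltas=[
    {"x": -0.5,"y": 0,"z": -45,"rx": 0,"ry": 0,"rz": 0,"gripper": 1},
    {"x": -0.5,"y": 0,"z": -85,"rx": 0,"ry": 0,"rz": 0,"gripper": 1},
    {"x": -0.5,"y": 0,"z": -115,"rx": 0,"ry": 0,"rz": 0,"gripper": 1},
    {"x": -0.5,"y": 0,"z": -131,"rx": 0,"ry": 0,"rz": 0,"gripper": 1},
    {"x": -0.5,"y": 0,"z": -131,"rx": 0,"ry": 0,"rz": 0,"gripper": 1},
    {"x": -0.5,"y": 0,"z": -131,"rx": 0,"ry": 0,"rz": 0,"gripper": 1},
  ],
)

```text
clock: 14.35
eef_pos: [478.4, 72.0, 22.0]
tcp_rot: [3.141, -0.0, 1.389]
contact_force: [0.7, -0.3, 0.4]
opening: 1.002
grasp_force: 0.0
```

servo_tool(
  deltas=[
    {"x": 0,"y": 0,"z": 0,"rx": 0,"ry": 0,"rz": 0,"gripper": 0.2},
    {"x": 0,"y": 0,"z": 0,"rx": 0,"ry": 0,"rz": 0,"gripper": 0},
    {"x": 0,"y": 0,"z": 0,"rx": 0,"ry": 0,"rz": 0,"gripper": -0.2},
    {"x": 0,"y": 0,"z": 0,"rx": 0,"ry": 0,"rz": 0,"gripper": -0.5},
    {"x": 0,"y": 0,"z": 0,"rx": 0,"ry": 0,"rz": 0,"gripper": -1},
    {"x": 0,"y": 0,"z": 0,"rx": 0,"ry": 0,"rz": 0,"gripper": -1},
    {"x": 0,"y": 0,"z": 0,"rx": 0,"ry": 0,"rz": 0,"gripper": -1},
  ],
  newtons=40,
)

```text
clock: 15.05
eef_pos: [478.1, 72.2, 23.0]
tcp_rot: [3.14, -0.001, 1.39]
contact_force: [-1.5, -0.2, 9.7]
opening: 0.521
grasp_force: 39.6
```

servo_tool(
  deltas=[
    {"x": 0,"y": 0,"z": 15,"rx": 0,"ry": 0,"rz": 0,"gripper": -1},
    {"x": 0,"y": 0,"z": 40,"rx": 0,"ry": 0,"rz": 0,"gripper": -1},
    {"x": 0,"y": 0,"z": 80,"rx": 0,"ry": 0,"rz": 0,"gripper": -1},
    {"x": 10,"y": -25,"z": 110,"rx": 0,"ry": 0,"rz": 0,"gripper": -1},
    {"x": 35,"y": -55,"z": 120,"rx": 0,"ry": 0,"rz": 0,"gripper": -1},
    {"x": 65,"y": -85,"z": 120,"rx": 0,"ry": 0,"rz": 0,"gripper": -1},
    {"x": 95,"y": -110,"z": 120,"rx": 0,"ry": 0,"rz": 0,"gripper": -1},
    {"x": 130,"y": -128,"z": 120,"rx": 0,"ry": 0,"rz": 0,"gripper": -1},
    {"x": 155,"y": -128,"z": 120,"rx": 0,"ry": 0,"rz": 0,"gripper": -1},
    {"x": 161,"y": -128,"z": 120,"rx": 0,"ry": 0,"rz": 0,"gripper": -1},
  ],
)

```text
clock: 16.05
eef_pos: [640.8, -56.7, 142.1]
tcp_rot: [3.139, -0.0, 1.389]
contact_force: [-0.4, -0.1, -1.2]
opening: 0.524
grasp_force: 41.6
```

servo_tool(
  deltas=[
    {"x": 0,"y": 0,"z": -20,"rx": 0,"ry": 0,"rz": 0,"gripper": -1},
    {"x": 0,"y": 0,"z": -50,"rx": 0,"ry": 0,"rz": 0,"gripper": -1},
    {"x": 0,"y": 0,"z": -75,"rx": 0,"ry": 0,"rz": 0,"gripper": -1},
    {"x": 0,"y": 0,"z": -88,"rx": 0,"ry": 0,"rz": 0,"gripper": -1},
    {"x": 0,"y": 0,"z": -90,"rx": 0,"ry": 0,"rz": 0,"gripper": -1},
    {"x": 0,"y": 0,"z": -90,"rx": 0,"ry": 0,"rz": 0,"gripper": -1},
  ],
)

```text
clock: 16.65
eef_pos: [638.4, -55.8, 52.3]
tcp_rot: [3.141, -0.0, 1.39]
contact_force: [-0.0, 0.3, -1.0]
opening: 0.522
grasp_force: 41.6
```

Run:
```python
from rig import r; from h import *
import cv2
c=r.camera_params("wrist"); f=r.grab_frame("wrist"); s=r.sense()
print(s["eef_pos"])
for n,p in dict(b3=(639.3,-56.5,24),c=(654,36,73),b2=(654,35,24)).items():
    q=proj(c,p); print(n,q.round()); cv2.drawMarker(f,tuple(int(x) for x in q),(255,0,255),0,12)
cv2.imwrite("pics/w6.png",f)
```

```text
[638.97765281 -55.81525221  52.88769059]
b3 [256. 225.]
c [252.  47.]
b2 [253.  71.]
```

View pics/w6.png

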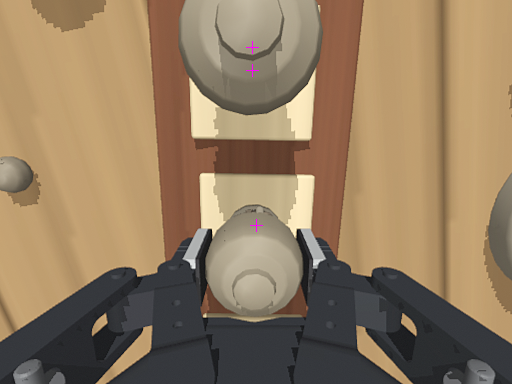

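Run:
```python
from rig import r; from h import *
c=r.camera_params("wrist"); d=np.array([-.186,-.983,0])
a,b=at(c,200,174,24),at(c,313.5,175,24); print(np.linalg.norm(a-b),(a+b)/2+36*d)
a,b=at(c,191,138,24),at(c,312.5,139,24); print("b2",np.linalg.norm(a-b),(a+b)/2-36*d)
```

```text
70.43206449623511 [639.53874048 -59.44474193  24.        ]
b2 72.95796039670263 [653.87570293  33.4745191   24.        ]
```

servo_tool(
  deltas=[
    {"x": 0,"y": -1,"z": -3,"rx": 0,"ry": 0,"rz": 0,"gripper": -1},
    {"x": 0,"y": -1,"z": -5,"rx": 0,"ry": 0,"rz": 0,"gripper": -1},
    {"x": 0,"y": -1,"z": -6.5,"rx": 0,"ry": 0,"rz": 0,"gripper": -1},
    {"x": 0,"y": -1,"z": -6.5,"rx": 0,"ry": 0,"rz": 0,"gripper": -1},
  ],
)

```text
clock: 17.1
eef_pos: [639.0, -57.0, 47.0]
tcp_rot: [3.14, -0.0, 1.39]
contact_force: [-3.6, -0.4, 12.4]
opening: 0.522
grasp_force: 42.8
```

servo_tool(
  deltas=[
    {"x": 0,"y": 0,"z": 0.5,"rx": 0,"ry": 0,"rz": 0,"gripper": 0.2},
    {"x": 0,"y": 0,"z": 0.5,"rx": 0,"ry": 0,"rz": 0,"gripper": 0.4},
    {"x": 0,"y": 0,"z": 0.5,"rx": 0,"ry": 0,"rz": 0,"gripper": 0.7},
    {"x": 0,"y": 0,"z": 0.5,"rx": 0,"ry": 0,"rz": 0,"gripper": 1},
    {"x": 0,"y": 0,"z": 0.5,"rx": 0,"ry": 0,"rz": 0,"gripper": 1},
    {"x": 0,"y": 0,"z": 20,"rx": 0,"ry": 0,"rz": 0,"gripper": 1},
    {"x": 0,"y": 0,"z": 60,"rx": 0,"ry": 0,"rz": 0,"gripper": 1},
    {"x": 0,"y": 0,"z": 100,"rx": 0,"ry": 0,"rz": 0,"gripper": 1},
    {"x": -20,"y": 4,"z": 120,"rx": 0,"ry": 0,"rz": 0,"gripper": 1},
    {"x": -60,"y": 12,"z": 120,"rx": 0,"ry": 0,"rz": 0,"gripper": 1},
  ],
)

```text
clock: 18.1
eef_pos: [582.2, -45.3, 168.9]
tcp_rot: [3.133, -0.001, 1.39]
contact_force: [0.1, 0.6, 0.1]
opening: 1.001
grasp_force: 0.0
```

servo_tool(
  deltas=[
    {"x": -20,"y": 45,"z": 0,"rx": 0,"ry": 0,"rz": 0,"gripper": 1},
    {"x": -40,"y": 88,"z": 0,"rx": 0,"ry": 0,"rz": 0,"gripper": 1},
    {"x": -60,"y": 132,"z": 0,"rx": 0,"ry": 0,"rz": 0,"gripper": 1},
    {"x": -80,"y": 176,"z": 0,"rx": 0,"ry": 0,"rz": 0,"gripper": 1},
    {"x": -100,"y": 220,"z": 0,"rx": 0,"ry": 0,"rz": 0,"gripper": 1},
    {"x": -118,"y": 260,"z": 0,"rx": 0,"ry": 0,"rz": 0,"gripper": 1},
    {"x": -130,"y": 290,"z": -20,"rx": 0,"ry": 0,"rz": 0,"gripper": 1},
    {"x": -130,"y": 290,"z": -25,"rx": 0,"ry": 0,"rz": 0,"gripper": 1},
    {"x": -130,"y": 290,"z": -25,"rx": 0,"ry": 0,"rz": 0,"gripper": 1},
    {"x": -130,"y": 290,"z": -25,"rx": 0,"ry": 0,"rz": 0,"gripper": 1},
  ],
)

```text
clock: 19.1
eef_pos: [448.8, 244.5, 140.5]
tcp_rot: [3.141, 0.0, 1.39]
contact_force: [1.5, 0.5, 0.2]
opening: 1.0
grasp_force: 0.0
```

Run:
```python
from rig import r; from h import *
import cv2
c=r.camera_params("wrist"); f=r.grab_frame("wrist"); s=r.sense()
print(s["eef_pos"])
for n,p in dict(a=(448.6,245.5,32.5)).items():
    q=proj(c,p); print(n,q.round()); cv2.drawMarker(f,tuple(int(x) for x in q),(255,0,255),0,12)
cv2.imwrite("pics/w7.png",f)
```

```text
[449.06519109 244.3460617  140.66524514]
a [254. 192.]
```

View pics/w7.png

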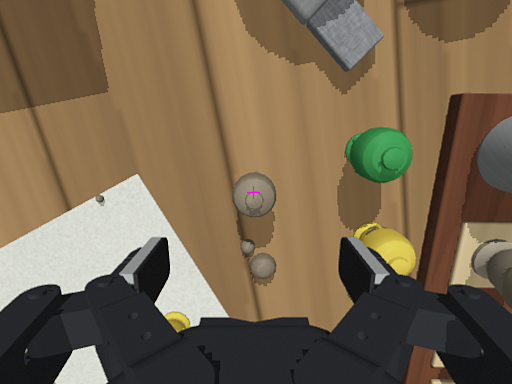

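a is at (254,194) on the marker, with the green look-alike clear of the fingers. Picking it up.

servo_tool(
  deltas=[
    {"x": 0,"y": 0.5,"z": -45,"rx": 0,"ry": 0,"rz": 0,"gripper": 1},
    {"x": 0,"y": 0.5,"z": -85,"rx": 0,"ry": 0,"rz": 0,"gripper": 1},
    {"x": 0,"y": 0.5,"z": -112,"rx": 0,"ry": 0,"rz": 0,"gripper": 1},
    {"x": 0,"y": 0.5,"z": -127,"rx": 0,"ry": 0,"rz": 0,"gripper": 1},
    {"x": 0,"y": 0.5,"z": -127,"rx": 0,"ry": 0,"rz": 0,"gripper": 1},
    {"x": 0,"y": 0.5,"z": -127,"rx": 0,"ry": 0,"rz": 0,"gripper": 1},
  ],
)

```text
clock: 19.75
eef_pos: [449.2, 245.1, 13.8]
tcp_rot: [3.141, -0.0, 1.388]
contact_force: [0.6, -0.1, 0.5]
opening: 1.001
grasp_force: 0.0
```

servo_tool(
  deltas=[
    {"x": 0,"y": 0,"z": 0,"rx": 0,"ry": 0,"rz": 0,"gripper": 0.2},
    {"x": 0,"y": 0,"z": 0,"rx": 0,"ry": 0,"rz": 0,"gripper": 0},
    {"x": 0,"y": 0,"z": 0,"rx": 0,"ry": 0,"rz": 0,"gripper": -0.2},
    {"x": 0,"y": 0,"z": 0,"rx": 0,"ry": 0,"rz": 0,"gripper": -0.5},
    {"x": 0,"y": 0,"z": 0,"rx": 0,"ry": 0,"rz": 0,"gripper": -1},
    {"x": 0,"y": 0,"z": 0,"rx": 0,"ry": 0,"rz": 0,"gripper": -1},
    {"x": 0,"y": 0,"z": 0,"rx": 0,"ry": 0,"rz": 0,"gripper": -1},
  ],
  newtons=40,
)

```text
clock: 20.45
eef_pos: [449.0, 245.9, 14.3]
tcp_rot: [3.14, -0.001, 1.39]
contact_force: [-0.4, -1.7, 9.1]
opening: 0.451
grasp_force: 39.2
```

servo_tool(
  deltas=[
    {"x": 0,"y": 0,"z": 15,"rx": 0,"ry": 0,"rz": 0,"gripper": -1},
    {"x": 0,"y": 0,"z": 45,"rx": 0,"ry": 0,"rz": 0,"gripper": -1},
    {"x": 0,"y": 0,"z": 90,"rx": 0,"ry": 0,"rz": 0,"gripper": -1},
    {"x": 0,"y": -25,"z": 125,"rx": 0,"ry": 0,"rz": 0,"gripper": -1},
    {"x": 0,"y": -65,"z": 135,"rx": 0,"ry": 0,"rz": 0,"gripper": -1},
    {"x": 5,"y": -110,"z": 135,"rx": 0,"ry": 0,"rz": 0,"gripper": -1},
    {"x": 10,"y": -155,"z": 135,"rx": 0,"ry": 0,"rz": 0,"gripper": -1},
    {"x": 20,"y": -200,"z": 135,"rx": 0,"ry": 0,"rz": 0,"gripper": -1},
    {"x": 35,"y": -243,"z": 135,"rx": 0,"ry": 0,"rz": 0,"gripper": -1},
    {"x": 50,"y": -285,"z": 135,"rx": 0,"ry": 0,"rz": 0,"gripper": -1},
  ],
)

```text
clock: 21.45
eef_pos: [498.5, -41.3, 148.8]
tcp_rot: [3.141, -0.0, 1.39]
contact_force: [0.8, 1.2, -1.1]
opening: 0.454
grasp_force: 40.6
```

servo_tool(
  deltas=[
    {"x": 20,"y": -40,"z": 0,"rx": 0,"ry": 0,"rz": 0,"gripper": -1},
    {"x": 45,"y": -80,"z": 0,"rx": 0,"ry": 0,"rz": 0,"gripper": -1},
    {"x": 75,"y": -110,"z": 0,"rx": 0,"ry": 0,"rz": 0,"gripper": -1},
    {"x": 105,"y": -118,"z": 0,"rx": 0,"ry": 0,"rz": 0,"gripper": -1},
    {"x": 119,"y": -118,"z": -15,"rx": 0,"ry": 0,"rz": 0,"gripper": -1},
    {"x": 119,"y": -118,"z": -45,"rx": 0,"ry": 0,"rz": 0,"gripper": -1},
    {"x": 119,"y": -118,"z": -80,"rx": 0,"ry": 0,"rz": 0,"gripper": -1},
    {"x": 119,"y": -118,"z": -100,"rx": 0,"ry": 0,"rz": 0,"gripper": -1},
    {"x": 119,"y": -118,"z": -105,"rx": 0,"ry": 0,"rz": 0,"gripper": -1},
    {"x": 119,"y": -118,"z": -105,"rx": 0,"ry": 0,"rz": 0,"gripper": -1},
  ],
)

```text
clock: 22.45
eef_pos: [617.0, -157.2, 42.9]
tcp_rot: [-3.14, -0.0, 1.39]
contact_force: [0.1, 1.1, -0.7]
opening: 0.451
grasp_force: 40.5
```

Run:
```python
from rig import r; from h import *
import cv2
c=r.camera_params("wrist"); f=r.grab_frame("wrist"); s=r.sense()
print(s["eef_pos"],s["opening"])
for n,p in dict(b4=(618.3,-157,24),b=(639,-57,65)).items():
    q=proj(c,p); print(n,q.round()); cv2.drawMarker(f,tuple(int(x) for x in q),(255,0,255),0,12)
cv2.imwrite("pics/w8.png",f)
```

```text
[ 617.78625794 -157.4748996    43.9650697 ] 0.4509827695903723
b4 [257. 229.]
b [264.  19.]
```

View pics/w8.png

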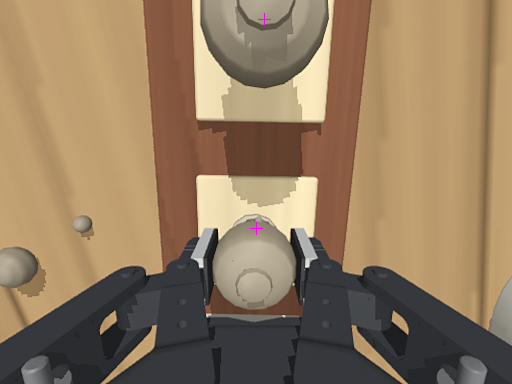

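servo_tool(
  deltas=[
    {"x": 0.5,"y": -1,"z": -3,"rx": 0,"ry": 0,"rz": 0,"gripper": -1},
    {"x": 0.5,"y": -1,"z": -5,"rx": 0,"ry": 0,"rz": 0,"gripper": -1},
    {"x": 0.5,"y": -1,"z": -6,"rx": 0,"ry": 0,"rz": 0,"gripper": -1},
    {"x": 0.5,"y": -1,"z": -6,"rx": 0,"ry": 0,"rz": 0,"gripper": -1},
  ],
)

```text
clock: 22.9
eef_pos: [618.5, -158.6, 38.4]
tcp_rot: [3.14, 0.0, 1.39]
contact_force: [-1.0, -0.8, 4.7]
opening: 0.448
grasp_force: 41.0
```

servo_tool(
  deltas=[
    {"x": 0,"y": 0,"z": 0,"rx": 0,"ry": 0,"rz": 0,"gripper": 0.1},
    {"x": 0,"y": 0,"z": 0,"rx": 0,"ry": 0,"rz": 0,"gripper": 0.3},
    {"x": 0,"y": 0,"z": 0,"rx": 0,"ry": 0,"rz": 0,"gripper": 0.7},
    {"x": 0,"y": 0,"z": 0,"rx": 0,"ry": 0,"rz": 0,"gripper": 1},
    {"x": 0,"y": 0,"z": 0,"rx": 0,"ry": 0,"rz": 0,"gripper": 1},
    {"x": 0,"y": 0,"z": 20,"rx": 0,"ry": 0,"rz": 0,"gripper": 1},
    {"x": 0,"y": 0,"z": 60,"rx": 0,"ry": 0,"rz": 0,"gripper": 1},
    {"x": 0,"y": 0,"z": 100,"rx": 0,"ry": 0,"rz": 0,"gripper": 1},
    {"x": -20,"y": 4,"z": 140,"rx": 0,"ry": 0,"rz": 0,"gripper": 1},
    {"x": -60,"y": 12,"z": 160,"rx": 0,"ry": 0,"rz": 0,"gripper": 1},
  ],
)

```text
clock: 23.9
eef_pos: [560.8, -147.1, 200.9]
tcp_rot: [3.135, 0.001, 1.39]
contact_force: [0.6, -0.7, 0.7]
opening: 1.004
grasp_force: 0.0
```

servo_tool(
  deltas=[
    {"x": -40,"y": 0,"z": 20,"rx": 0,"ry": 0,"rz": 0,"gripper": 1},
    {"x": -80,"y": 0,"z": 30,"rx": 0,"ry": 0,"rz": 0,"gripper": 1},
    {"x": -120,"y": 0,"z": 30,"rx": 0,"ry": 0,"rz": 0,"gripper": 1},
    {"x": -150,"y": 0,"z": 30,"rx": 0,"ry": 0,"rz": 0,"gripper": 1},
    {"x": -150,"y": 0,"z": 30,"rx": 0,"ry": 0,"rz": 0,"gripper": 1},
    {"x": -150,"y": 0,"z": 30,"rx": 0,"ry": 0,"rz": 0,"gripper": 1},
  ],
)

```text
clock: 24.5
eef_pos: [408.2, -146.6, 227.8]
tcp_rot: [3.14, 0.0, 1.389]
contact_force: [0.7, -0.4, -0.2]
opening: 0.997
grasp_force: 0.0
```

Run:
```python
from rig import r; from h import *
import cv2
o=[]
for n,z,(x,y,w,h) in(("top",4,(130,75,200,110)),("side",3,(110,90,160,190))):
    c=r.camera_params(n); f=r.grab_frame(n)
    f=cv2.resize(f[y:y+h,x:x+w],None,fx=2,fy=2,interpolation=2)
    for p in((674,132.5,24+57),(654,34,24+49),(639.3,-58,24+41),(618.3,-157.5,24+33)):
        q=(proj(c,p)-[x,y])*2; cv2.drawMarker(f,tuple(int(v) for v in q),(255,0,255),0,8)
    o.append(f)
m=np.zeros((380,720,3),np.uint8); m[:220,:400]=o[0]; m[:380,400:720]=o[1]
cv2.imwrite("pics/end.png",m); print(r.sense()["clock"])
```

```text
24.6
```

View pics/end.png

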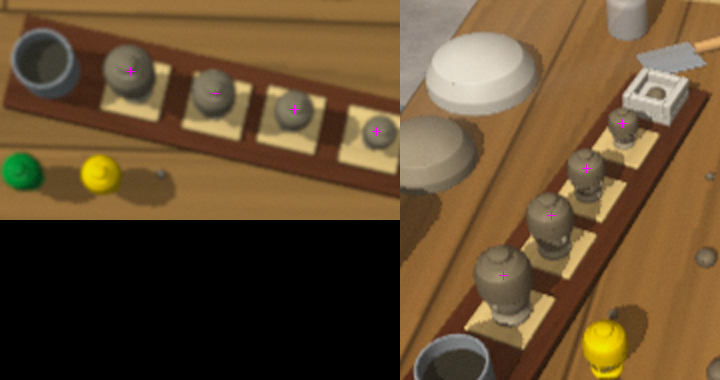

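All four heads stand upright, with their bands within about 1–2 px of the bat-centre markers in both views, in descending order from the pot. The arm is clear, so I'm handing in.

```bash
python3 -c "
from rig import r; print(r.sign_off())"
```

```text
the job is handed in; nothing more can be done
None
```

I placed the four heads upright on the bats, from tallest beside the water pot to smallest at the far end, and handed the job in at about 25 s; the sign-off returned no verdict.

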